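# Open the gauge case and stand the focus gauge on the setting plate

## Task

The laser is to be refocused and its focus gauge has to be ready. Swing the lid of the blue gauge case right over so that it stays open by itself, lift the steel gauge block out of its foam and stand it on end, 60 mm tall, near the middle of the flat steel setting plate. Leave the case open and the other things on the bench where they are.

Things in the scene. Friction and masses are not known exactly. Their poses are not given: they have to be found in the camera images.
- gauge_case: Dark blue clamshell gauge case, fixed to the bench, 104 (x, depth) x 150 (y, width) x 54 mm high when shut; the base alone is 38 mm high. Origin: centre of its underside; x points from its front (handle side) to the hinge at its back, y along its width, z up.
- gauge_pocket (a point): Centre of the pocket in the case's black foam, 23 mm above the underside; axes as the case's. Pocket 63 (x) x 48 (y) mm, floor 15 mm below this point, foam top 13 mm above it. At each y side a finger well, 32 mm wide (x), from the pocket out to y = 58 mm, floor 11 mm below this point: fits only fingers that point straight down and close along y.
- gauge_case_lid (a joint): Hinge of the lid, rad: 0 shut, 1.92 fully open (leaning back on its stop). The lid weighs 0.22 kg and moves freely: its balance point is near 1.4 rad. Let go below 1.3 it falls shut, beyond 1.5 it falls fully open and stays.
- lid_hinge (a point): A point on the lid's hinge axis, midway along it: 56 mm behind the case's origin (along the case's x) and 39 mm above the underside. The axis runs along the case's y. Axes as the case's.
- lid_handle (a point): Middle of the bar of the lid's black bow handle: round, 10 mm thick, along the case's y (straight for 66 mm), 40 mm off the lid's front. Shut, it is 92 mm before the case's origin, 47 mm above the underside. It circles the hinge axis at 148 mm; the axes turn with the lid. Pinched by fingers pointing straight down, it turns between the pads as the lid swings.
- gauge_center (a point): Centre of the steel gauge block, 60 x 30 x 45 mm, about 0.31 kg; its x runs along the 60 mm, y along 30, z along 45. At first it lies in the pocket of the shut case on a 60 x 45 face, its 60 mm along the case's x and 45 mm along the case's y, centre 23 mm above the case's underside, top 2 mm above the foam. Standing on a 30 x 45 mm end it is 60 mm tall.
- plate_top (a point): Centre of the upper face of the setting plate, a bare flat steel plate 130 x 130 mm, 12 mm thick, screwed to the bench. x and y along its edges, z up.
- ring_gauge: Steel ring gauge lying flat, 56 mm across, 14 mm high. A bystander.
- tape_roll: Roll of brown tape lying flat, 80 mm across, 20 mm high. A bystander.
- coupling_a: Chrome coupling standing upright, 33 mm across, 46 mm high. A bystander.
- coupling_b: Another chrome coupling standing upright, 33 mm across, 46 mm high. A bystander.
- adapter_a: Black adapter box lying flat, 44 x 91 x 26 mm. A bystander.
- adapter_b: Another black adapter box lying flat, 44 x 91 x 26 mm. A bystander.
- counter: Chromed hand tally counter, 72 x 44 x 20 mm. A bystander.

How it is judged:
On the way, in this order (a step that is already met when the one before it is completed fails the run):
1. the lid stands open by itself, with nothing of the robot touching the case (value of joint gauge_case_lid above 1.65 rad and contact force between each of the arm, the fingers and gauge_case below 0.1 N), for 0.2 s.
2. the gauge has been lifted clear of the open case (value of joint gauge_case_lid above 1.65 rad and z of gauge_center in the frame of gauge_case above 0.065 m), for 0.1 s.
At the end, for the whole second after the job is handed in: The lid is still open (over 1.65 rad); the gauge stands released on one of its small ends on the setting plate, its length within 0.1 rad of upright, its centre within 35 mm (horizontally) of the plate's middle and 26 to 34 mm above the plate (value of joint gauge_case_lid above 1.65 rad and angle between the x axis of gauge_center and the z axis of plate_top, either way round below 0.1 rad and z of gauge_center in the frame of plate_top between 0.026 and 0.034 m and horizontal distance between gauge_center and plate_top below 0.035 m); the robot touches nothing.
It fails at once if a bystander is moved more than 40 mm (distance of any of tape_roll, counter, ring_gauge, coupling_a, coupling_b, adapter_a, adapter_b from where it was at the start of the episode above 0.04 m).
It also fails if it takes over 69 s, if anything falls off the work surface, if the arm or the gripper's body presses on something with over 40 N, if the wrist force passes 120 N, or if a joint passes its speed limit or range.

## Robot

A 6-joint arm with a two-finger parallel gripper is mounted at the origin on a cart in front of the work surface, level with it; the furniture and walls round the work are solid. World frame = base frame: x ahead of the robot, y to its left, z up, the work surface at z = 0. Lengths are in m, angles in rad, forces in N, time in s.
With the tool pointing down it reaches from about 0.25 to 0.725 m from the base axis. Payload 4 kg.
Tool frame: the origin (TCP) lies midway between the tips of the shut fingers; the grasp point (between the pads) lies 19 mm behind it; z points along the fingers, y is the line along which they close (so a half turn about z gives the same grasp; the last joint's range is limited). The gripper opens to 85 mm and grips with 20 to 120 N. Pads are 22 mm wide; open, the fingers measure 114 mm over their backs; the gripper's body (76 mm by 85 mm) begins 54 mm behind the grasp point. The pads swing forward as they close: fully open they stand 13 mm farther back than shut.
Start: joints at [1.122, 0.241, 0.005, 1.335, 0, 1.571], TCP at [0.217, 0.45, 0.231] pointing down, gripper open.
Joint ranges: [-2.72, 2.72], [-1.05, 1.87], [-1.09, 1.28], [-1.99, 2.15], [-1.42, 1.44], [-3.14, 3.14]. Speed limits (rad/s): [2.79, 2.79, 3.14, 3.14, 3.14, 3.14].

## Interface

Orientations are given as a unit quaternion [x, y, z, w].
In Python, from workcell import monitor, vision, job gives the robot as it stands.
- The arm moves only by the tool move_arm, never from a script. Its argument "moves" is a list that holds one entry, the list of rows, each a list of 5 numbers: the shift along the world's x, y, z in m, then the turn about the world's z in degrees, then the opening in per cent of the stroke, from 0 (shut) to 100 (fully open). In form: [[[x, y, z, turn, gripper], ...]]. A call has 1 to 5 rows; each row is the pose to reach, as a shift and turn from the pose commanded when the call began; what a row does not reach only later rows make up. A row lasts 1/8 s, in which the tool goes at most 62.5 mm and 10.7 degrees, less where a joint would pass 70% of its speed; a pose out of reach is approached as far as the arm can. A call with a gripper value outside its range is refused whole. The fingers move at their own pace and stop on an object; the grip force is fixed at half the most. Time passes only in rows, so rows that repeat a pose let the fingers close. It gives the time, the measured TCP pose, the force, the opening and the grip force at its end, in the units of the state.
- monitor.get_obs(): the state, without advancing time (a new reading comes with each control period).
- vision.camera(name): name is "scene" or "top" or "wrist"; returns a dict with "color" (400x640x3 uint8, red, green, blue), "camera_matrix" (3x3 intrinsics, pixels), "eye" and "attitude" of the camera in the world; the wrist camera has in their place "hand_eye" (4x4, takes a point from camera to tool coordinates, whose origin is the TCP and whose axes are the flange's). Camera axes: x right, y up, looking along -z (the intrinsics and any distortion apply to the point x, -y, -z); pixel columns grow to the right and rows downward; lengths in m; the calibration is good to about 2 mm. A picture is of the moment at which its call begins: read the wrist's pose just before it. There is no depth.
- job.job_done(): hands the job in; it is judged then, once.
The state is a dict: "clock": time; "joint_pos": joint angles; "joint_vel": joint speeds; "tau": joint torques, N m; "eef_pos": TCP position; "tool_rot": TCP orientation; "ft_force": force on the tool from outside, world axes, zero at the start; "ft_torque": the same for the moment, N m; "grip_width": finger opening in m; "grasp_force": force on a finger pad.
Only numpy, scipy, OpenCV 4.12 (cv2) and the standard library are available. Lean on these libraries where they do the work, as an engineer would, in place of code of your own. Each camera call takes 0.05 s, during which the arm holds its last target. There are 200 camera calls.

## Working session

There is one attempt and no reset: what is moved stays moved. The work goes in short steps, Python scripts to look and compute and a tool call to move; the robot and the scene stay as the last step left them, time stands still between calls to the robot, and variables do not carry over. Pictures are saved under pics/ and viewed, at most 10 in all, crops included, and the job is handed in when it is done.

Besides the shell and the picture viewer there is one more tool, called after "Request:" as name([rows], argument=value, ...), one row to a line, values as JSON. move_arm: Moves the arm, as the interface text tells. Its arguments: {"type":"object","properties":{"moves":{"type":"array","items":{"type":"array","items":{"type":"array","items":{"type":"number"}}}}},"required":["moves"]}

```bash
mkdir -p pics; ls
cat > h.py <<'E'
import numpy as np, cv2
from workcell import monitor, vision, job
from scipy.spatial.transform import Rotation as R
def snap(name,f):
    o=monitor.get_obs(); c=vision.camera(name); cv2.imwrite('pics/'+f,c['color'][:,:,::-1])
    K=np.array(c['camera_matrix'])
    if 'eye' in c:
        a=np.array(c['attitude']); Rm=a if a.shape==(3,3) else R.from_quat(a).as_matrix(); p=np.array(c['eye'])
    else:
        T=np.eye(4);T[:3,:3]=R.from_quat(o['tool_rot']).as_matrix();T[:3,3]=o['eef_pos']
        T=T@np.array(c['hand_eye']);Rm=T[:3,:3];p=T[:3,3]
    np.savez('pics/'+f[:-4]+'.npz',K=K,R=Rm,p=p)
    return c
def ray(f,uv,z):
    d=np.load('pics/'+f+'.npz'); v=np.linalg.inv(d['K'])@[uv[0],uv[1],1]
    v=d['R']@(v*[1,-1,-1]); return d['p']+v*(z-d['p'][2])/v[2]
def proj(f,P):
    d=np.load('pics/'+f+'.npz'); q=(d['R'].T@(np.array(P)-d['p']))*[1,-1,-1]; q=d['K']@q; return q[:2]/q[2]
E
python3 - <<'E'
from h import *
for n in('top','scene'):
    c=snap(n,n+'1.png'); print({k:v for k,v in c.items() if k!='color'})
o=monitor.get_obs();print(o)
E
```

```text
pics
{'camera_matrix': array([[385.50251842,   0.        , 323.7580092 ],
       [  0.        , 385.50251842, 200.47428695],
       [  0.        ,   0.        ,   1.        ]]), 'eye': array([0.46277113, 0.12531989, 1.00069594]), 'attitude': array([-0.04194792,  0.02389283,  0.71167844, -0.70084471])}
{'camera_matrix': array([[425.4882229 ,   0.        , 315.61934273],
       [  0.        , 425.4882229 , 198.06446587],
       [  0.        ,   0.        ,   1.        ]]), 'eye': array([-0.07610283, -0.15430031,  0.6593865 ]), 'attitude': array([ 0.36126494, -0.22346135, -0.4846232 ,  0.76465222])}
{'clock': 0.1, 'joint_pos': array([ 1.12198278e+00,  2.41348441e-01,  3.87823067e-03,  1.33520060e+00,
       -6.30367135e-06,  1.57079691e+00]), 'joint_vel': array([ 0.0005239 , -0.0022018 ,  0.00282638, -0.00119823,  0.0008368 ,
        0.00163265]), 'tau': array([-7.22528457e-04, -3.73137796e+01,  2.53009915e+01,  1.08681337e-02,
        5.32946956e-06,  9.39143270e-07]), 'eef_pos': array([0.21670864, 0.44997891, 0.23050394]), 'tool_rot': array([ 2.22528231e-01,  9.74925796e-01, -9.14440920e-04, -2.05489020e-04]), 'ft_force': array([ 0.16930647, -0.68631497,  0.93298639]), 'ft_torque': array([ 0.02170918, -0.004215  ,  0.01043249]), 'grasp_force': 0.0, 'grip_width': 0.0857269092680884}
```

View pics/top1.png

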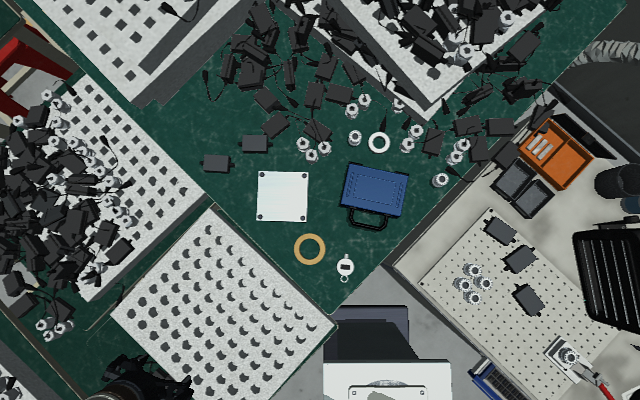

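View pics/scene1.png

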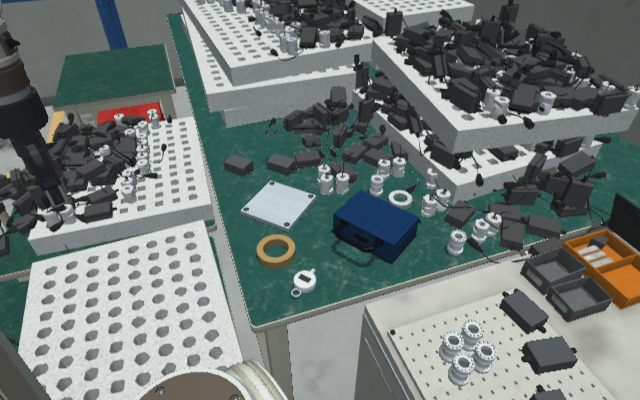

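The top view shows the blue case at about (375,190) with its handle towards the bottom at (368,220), and the white plate at (283,196). The tape is at (310,249), the counter at (345,266), and the ring at (379,142), behind the case.

Run:
```python
from h import *
im=cv2.imread('pics/top1.png').astype(int)
b,g,r=im[...,0],im[...,1],im[...,2]
m=((b>g+25)&(b>r+40)).astype(np.uint8); m[:, :320]=0;m[:,430:]=0;m[:140]=0;m[240:]=0
cs,_=cv2.findContours(m,0,1);c=max(cs,key=cv2.contourArea)
box=cv2.boxPoints(cv2.minAreaRect(c));P=np.array([ray('top1',q,.054) for q in box]);print('case',box.round(1),P.round(4),[np.linalg.norm(P[i]-P[i-1]).round(4) for i in range(4)],P.mean(0))
m=((im.min(2)>150)).astype(np.uint8); m[:, :245]=0;m[:,320:]=0;m[:160]=0;m[230:]=0
cs,_=cv2.findContours(m,0,1);c=max(cs,key=cv2.contourArea)
box=cv2.boxPoints(cv2.minAreaRect(c));P=np.array([ray('top1',q,.012) for q in box]);print('plate',box.round(1),P.round(4),[np.linalg.norm(P[i]-P[i-1]).round(4) for i in range(4)],P.mean(0))
for n,q,z in(('tape',(310,249),.02),('counter',(345,266),.02),('ring',(379,142),.014),('handle',(367,224),.047),('coup',(442,180),.046),('coup',(355,137),.046)):print(n,ray('top1',q,z))
t=cv2.imread('pics/top1.png')[120:300,230:470];cv2.imwrite('pics/topc.png',cv2.resize(t,None,fx=3.3,fy=3.3,interpolation=2))
```

```text
case [[340.2 203.2]
 [349.  162.6]
 [408.5 175.5]
 [399.8 216. ]] [[ 0.5441  0.1084  0.054 ]
 [ 0.6449  0.0848  0.054 ]
 [ 0.6099 -0.0613  0.054 ]
 [ 0.5101 -0.0365  0.054 ]] [np.float64(0.1488), np.float64(0.1035), np.float64(0.1502), np.float64(0.1028)] [0.57723575 0.02386473 0.054     ]
plate [[256.  219.9]
 [257.6 170.4]
 [307.5 172. ]
 [305.9 221.5]] [[0.5079 0.3253 0.012 ]
 [0.6369 0.3215 0.012 ]
 [0.6303 0.1913 0.012 ]
 [0.5018 0.1967 0.012 ]] [np.float64(0.1288), np.float64(0.1291), np.float64(0.1304), np.float64(0.1286)] [0.56922829 0.25868643 0.012     ]
tape [0.43195381 0.1862802  0.02      ]
counter [0.38838923 0.0987002  0.02      ]
ring [0.70536609 0.00416725 0.014     ]
handle [0.49208623 0.04331606 0.047     ]
coup [ 0.59830179 -0.14496422  0.046     ]
coup [0.71158119 0.06803734 0.046     ]
```

View pics/topc.png

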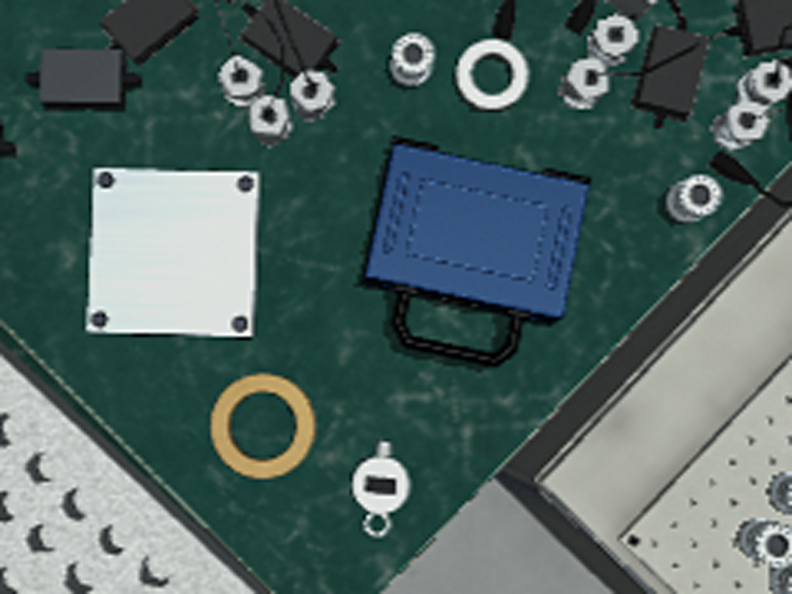

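Request:
move_arm([
  [[0.034,-0.05,0,-9.7,35],[0.068,-0.101,0,-19.4,35],[0.101,-0.152,0,-29.1,35],[0.135,-0.202,0,-38.8,35],[0.169,-0.253,0,-48.5,35]],
])

```text
clock: 0.72
eef_pos: [0.3865, 0.1957, 0.2311]
tool_rot: [0.605, 0.796, -0.0, -0.0]
ft_force: [2.3, 0.5, -0.2]
grip_width: 0.0299
grasp_force: 0.0
```

Request:
move_arm([
  [[0.034,-0.05,0,-9.7,35],[0.068,-0.101,0,-19.4,35],[0.1015,-0.152,0,-29.2,35],[0.1015,-0.152,-0.03,-29.2,35],[0.1015,-0.152,-0.06,-29.2,35]],
])

```text
clock: 1.35
eef_pos: [0.4878, 0.0442, 0.1702]
tool_rot: [0.786, 0.619, -0.0, -0.0]
ft_force: [-0.3, 1.2, -0.8]
grip_width: 0.0299
grasp_force: 0.0
```

Run:
```python
from h import *
c=snap('wrist','w1.png');o=monitor.get_obs()
print(o['eef_pos'],o['tool_rot'],o['grip_width'],o['clock'],o['joint_pos'],c['hand_eye'])
for y in(-.033,0,.033):
    X=np.array([.577,.024,0])+[-.092*.973+y*.232,.092*.232+y*.973,.047]; print(X,proj('w1',X))
```

```text
[0.48464746 0.04439456 0.16594181] [ 0.78537686  0.61900455 -0.00339493 -0.00224072] 0.029792367985216426 1.4 [ 9.13102294e-02  2.60291104e-01 -1.43851237e-01  1.17478924e+00
  5.86932799e-05  1.89794039e+00] [[-3.53141673e-04  9.54559175e-01  2.98021235e-01  7.72045631e-02]
 [ 9.99999938e-01  3.37538435e-04  1.03822272e-04 -4.72707256e-04]
 [-1.48911926e-06  2.98021253e-01 -9.54559235e-01 -1.43339445e-01]
 [ 0.00000000e+00  0.00000000e+00  0.00000000e+00  1.00000000e+00]]
[0.479828 0.013235 0.047   ] [319.99365279 221.29719717]
[0.487484 0.045344 0.047   ] [319.88611069 188.53606178]
[0.49514  0.077453 0.047   ] [319.77065471 153.36407462]
```

View pics/w1.png

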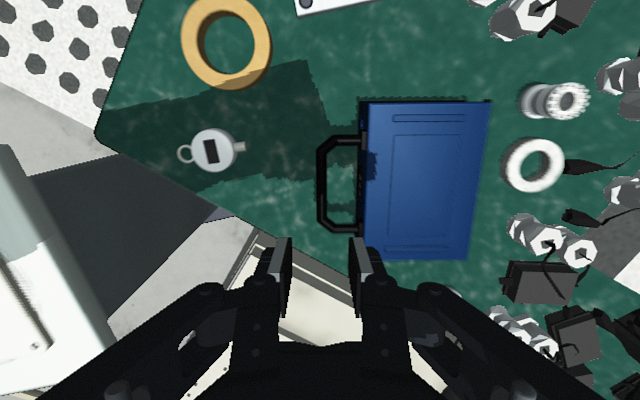

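The wrist view shows the handle bar at column 321, rows 140–232. I predicted column 320 and row 188, so the estimate is good. Descending and pinching.

Request:
move_arm([
  [[0.001,0,-0.04,0,35],[0.001,0,-0.085,0,35],[0.001,0,-0.125,0,35],[0.001,0,-0.141,0,35],[0.001,0,-0.141,0,35]],
])

```text
clock: 2.02
eef_pos: [0.487, 0.0455, 0.0292]
tool_rot: [0.785, 0.62, -0.002, -0.001]
ft_force: [0.9, -0.1, 0.4]
grip_width: 0.0301
grasp_force: 0.0
```

Request:
move_arm([
  [[0,0,0,0,5],[0,0,0,0,5],[0,0,0,0,5],[0,0,0,0,5]],
])

```text
clock: 2.52
eef_pos: [0.4895, 0.0457, 0.0314]
tool_rot: [0.785, 0.62, 0.001, 0.001]
ft_force: [0.4, -0.5, 5.7]
grip_width: 0.0075
grasp_force: 59.0
```

Run:
```python
import numpy as np
a=np.arange(0,1.801,.12)
x=-.148*np.cos(a)+.008*np.sin(a)+.148; z=.148*np.sin(a)+.008*np.cos(a)-.008
for i,j in enumerate(a): 
    b=(i-1)//5*5 if i else 0
    print(round(j,2),np.round([.973*(x[i]-x[b]),-.232*(x[i]-x[b]),z[i]-z[b]],3), i)
```

```text
0.0 [ 0. -0.  0.] 0
0.12 [ 0.002 -0.     0.018] 1
0.24 [ 0.006 -0.001  0.035] 2
0.36 [ 0.012 -0.003  0.052] 3
0.48 [ 0.02  -0.005  0.067] 4
0.6 [ 0.03  -0.007  0.082] 5
0.72 [ 0.011 -0.003  0.013] 6
0.84 [ 0.024 -0.006  0.025] 7
0.96 [ 0.038 -0.009  0.036] 8
1.08 [ 0.053 -0.013  0.044] 9
1.2 [ 0.07  -0.017  0.051] 10
1.32 [ 0.017 -0.004  0.005] 11
1.44 [ 0.034 -0.008  0.007] 12
1.56 [ 0.051 -0.012  0.007] 13
1.68 [ 0.068 -0.016  0.005] 14
1.8 [ 0.085 -0.02   0.001] 15
```

Request:
move_arm([
  [[0.002,0,0.018,0,5],[0.006,-0.001,0.035,0,5],[0.012,-0.003,0.052,0,5],[0.02,-0.005,0.067,0,5],[0.03,-0.007,0.082,0,5]],
])

```text
clock: 3.15
eef_pos: [0.5158, 0.0394, 0.1117]
tool_rot: [0.785, 0.62, -0.002, -0.003]
ft_force: [-1.9, 2.3, -1.7]
grip_width: 0.0075
grasp_force: 58.3
```

Request:
move_arm([
  [[0.011,-0.003,0.013,0,5],[0.024,-0.006,0.025,0,5],[0.038,-0.009,0.036,0,5],[0.053,-0.013,0.044,0,5],[0.07,-0.017,0.051,0,5]],
])

```text
clock: 3.78
eef_pos: [0.5872, 0.0228, 0.1664]
tool_rot: [0.784, 0.62, 0.001, -0.001]
ft_force: [-5.1, 2.6, 10.7]
grip_width: 0.0075
grasp_force: 61.1
```

Request:
move_arm([
  [[0.017,-0.004,0.005,0,5],[0.034,-0.008,0.007,0,5],[0.051,-0.012,0.007,0,5],[0.068,-0.016,0.005,0,5],[0.08,-0.019,0.002,0,5]],
])

```text
clock: 4.4
eef_pos: [0.6697, 0.0035, 0.1669]
tool_rot: [0.785, 0.62, 0.002, 0.0]
ft_force: [1.7, 3.0, 4.5]
grip_width: 0.0076
grasp_force: 65.0
```

Request:
move_arm([
  [[0,0,0,0,5],[0,0,0,0,30],[0,0,0,0,70],[0.01,-0.002,0,0,70],[0.01,-0.002,0,0,70]],
])

```text
clock: 5.03
eef_pos: [0.6782, 0.0002, 0.1646]
tool_rot: [0.785, 0.62, -0.001, -0.0]
ft_force: [-0.1, -1.2, 0.1]
grip_width: 0.0595
grasp_force: 0.0
```

Request:
move_arm([
  [[0,0,0.04,0,70],[0,0,0.09,0,70],[-0.04,0.01,0.09,10,70],[-0.09,0.02,0.09,20,80],[-0.14,0.025,0.07,30,90]],
])

```text
clock: 5.65
eef_pos: [0.5376, 0.0259, 0.2364]
tool_rot: [0.595, 0.803, 0.001, 0.001]
ft_force: [0.6, 0.2, 0.1]
grip_width: 0.0768
grasp_force: 0.0
```

Request:
move_arm([
  [[0,0,0,10,90],[0,0,0,20,90],[0,0,0,30,90],[0,0,0,40,90],[0,0,0,50,90]],
])

```text
clock: 6.28
eef_pos: [0.5376, 0.0254, 0.2351]
tool_rot: [0.2, 0.98, -0.0, -0.0]
ft_force: [-0.3, 0.0, -0.4]
grip_width: 0.0768
grasp_force: 0.0
```

Request:
move_arm([
  [[0,0,0,10,90],[0,0,0,10,90],[0,0,0,10,90]],
])

```text
clock: 6.65
eef_pos: [0.5381, 0.0254, 0.2353]
tool_rot: [0.118, 0.993, -0.0, -0.0]
ft_force: [-0.2, -0.3, 0.3]
grip_width: 0.0769
grasp_force: 0.0
```

Run:
```python
from h import *
snap('wrist','w2.png');o=monitor.get_obs()
print(o['eef_pos'],R.from_quat(o['tool_rot']).as_matrix()[:2,1],o['joint_pos'])
c=np.array([.577,.024])
X=lambda x,y,z:np.r_[c+[x*.973+y*.232,-x*.232+y*.973],z]
for p in((-.03,-.0225,.038),(-.03,.0225,.038),(.03,.0225,.038),(.03,-.0225,.038)):print(proj('w2',X(*p)))
im=cv2.imread('pics/w2.png')
cv2.imwrite('pics/w2b.png',im)
```

```text
[0.53816039 0.02545557 0.23527188] [0.23392275 0.97225518] [ 4.72816688e-02  3.16596092e-01  1.18172214e-01  1.37265869e+00
 -2.80767332e-05  2.83392113e-01]
[306.49881299 178.38918168]
[344.54023316 178.28117657]
[343.48258658 225.19318693]
[307.28903871 225.29232438]
```

View pics/w2.png

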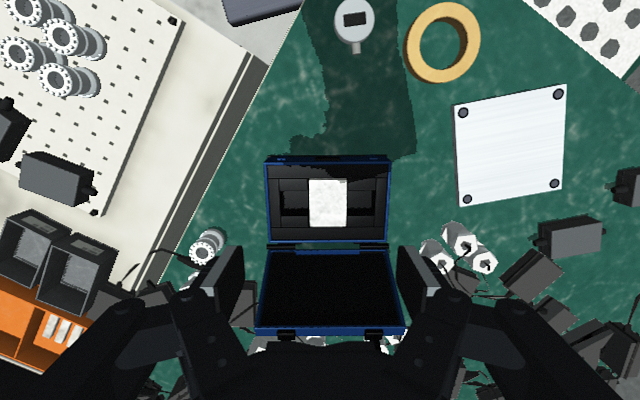

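The lid stands open with its black inside towards us. The steel block is at columns 309–347, rows 179–227, about 2.5 px right of my prediction. The plate is at the upper right.

Run:
```python
from h import *
im=cv2.imread('pics/w2.png');g=im.min(2)
def q(m,z):
    cs,_=cv2.findContours(m.astype(np.uint8),0,1);c=max(cs,key=cv2.contourArea)
    b=cv2.boxPoints(cv2.minAreaRect(c)); P=np.array([ray('w2',u,z) for u in b])
    M=cv2.moments(c);ce=ray('w2',(M['m10']/M['m00'],M['m01']/M['m00']),z)
    e=[np.linalg.norm(P[i]-P[i-1]).round(4) for i in range(4)]
    print(b.round(1).tolist(),P[:,:2].round(4).tolist(),e,ce,np.degrees(np.arctan2(*(P[1]-P[0])[1::-1])),np.degrees(np.arctan2(*(P[2]-P[1])[1::-1])))
m=g>140;k=m.copy();k[:170]=0;k[235:]=0;k[:,:295]=0;k[:,360:]=0;q(k,.038)
k=m.copy();k[:75]=0;k[215:]=0;k[:,:445]=0;k[:,575:]=0;q(k,.012)
```

```text
[[309.0, 180.0], [346.0, 180.0], [346.0, 226.0], [309.0, 226.0]] [[0.5452, 0.0115], [0.5555, 0.0541], [0.6132, 0.0417], [0.6024, -0.003]] [np.float64(0.059), np.float64(0.0439), np.float64(0.059), np.float64(0.0461)] [0.57802821 0.02635057 0.038     ] 76.42149484939704 -12.071514142195861
[[441.20001220703125, 105.5999984741211], [565.9000244140625, 83.30000305175781], [584.0, 184.60000610351562], [459.29998779296875, 206.89999389648438]] [[0.5001, 0.1835], [0.5093, 0.3269], [0.6401, 0.3502], [0.633, 0.1918]] [np.float64(0.1331), np.float64(0.1437), np.float64(0.1328), np.float64(0.1585)] [0.56662628 0.26071834 0.012     ] 86.32104282945343 10.09315485099526
```

Request:
move_arm([
  [[0.018,0.001,-0.03,0,76],[0.036,0.002,-0.07,0,76],[0.036,0.002,-0.12,0,76],[0.036,0.002,-0.155,0,76],[0.036,0.002,-0.175,0,76]],
])

```text
clock: 7.32
eef_pos: [0.5728, 0.0274, 0.0577]
tool_rot: [0.118, 0.993, -0.0, -0.002]
ft_force: [0.8, 0.6, 0.2]
grip_width: 0.0648
grasp_force: 0.0
```

Request:
move_arm([
  [[0,0,-0.015,0,76],[0,0,-0.03,0,76],[0,0,-0.04,0,76],[0,0,-0.048,0,76],[0,0,-0.048,0,76]],
])

```text
clock: 7.95
eef_pos: [0.5748, 0.0275, 0.0121]
tool_rot: [0.117, 0.993, 0.0, 0.0]
ft_force: [0.4, 0.5, -0.7]
grip_width: 0.0652
grasp_force: 0.4
```

Clear of contact; closing and lifting.

Request:
move_arm([
  [[0,0,0,0,40],[0,0,0,0,40],[0,0,0,0,40],[0,0,0,0,40]],
])

```text
clock: 8.45
eef_pos: [0.5748, 0.027, 0.0131]
tool_rot: [0.117, 0.993, -0.0, 0.001]
ft_force: [-1.8, -2.5, 5.1]
grip_width: 0.0442
grasp_force: 64.0
```

Request:
move_arm([
  [[0,0,0.01,0,40],[0,0,0.025,0,40],[0,0,0.05,0,40],[0,0,0.075,0,40],[0,0,0.09,0,40]],
])

```text
clock: 9.07
eef_pos: [0.5742, 0.0281, 0.1036]
tool_rot: [0.117, 0.993, 0.001, -0.0]
ft_force: [-0.3, 0.0, -3.5]
grip_width: 0.0439
grasp_force: 63.3
```

Run:
```python
from h import *
snap('scene','s2.png');o=monitor.get_obs()
print(o['eef_pos'],o['grip_width'],o['grasp_force'],o['ft_force'],o['ft_torque'])
t=cv2.imread('pics/s2.png')[90:330,220:470];cv2.imwrite('pics/s2c.png',cv2.resize(t,None,fx=2.5,fy=2.5,interpolation=2))
```

```text
[0.57530957 0.02803305 0.10541608] 0.04374865459270769 63.36419105529785 [ 0.40762839  0.60630854 -1.76135813] [ 0.01512107 -0.096752    0.00854826]
```

View pics/s2c.png

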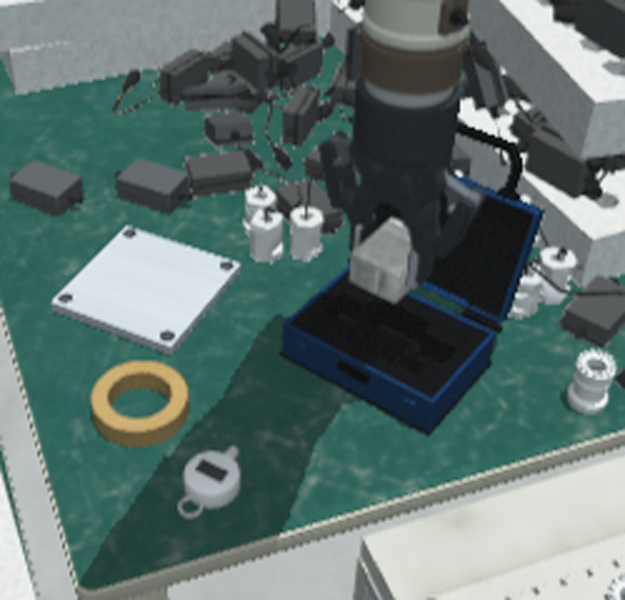

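The block is gripped level, well clear of the open case, with the lid leaning back. The tool cannot tilt, so I'll turn the block in the pads by pressing its rear end on the case's fixed front rim. First I move in front of the rim and touch down.

Request:
move_arm([
  [[-0.024,0.005,0,0,40],[-0.048,0.01,0,0,40],[-0.071,0.016,0,0,40],[-0.071,0.016,-0.025,0,40],[-0.071,0.016,-0.052,0,40]],
])

```text
clock: 9.75
eef_pos: [0.5029, 0.0439, 0.0498]
tool_rot: [0.117, 0.993, 0.0, -0.0]
ft_force: [0.2, 0.3, -3.3]
grip_width: 0.0436
grasp_force: 63.5
```

Request:
move_arm([
  [[-0.001,0,-0.005,0,40],[-0.002,0,-0.008,0,40],[-0.003,0.001,-0.012,0,40],[-0.003,0.001,-0.012,0,40]],
])

```text
clock: 10.25
eef_pos: [0.5, 0.044, 0.0415]
tool_rot: [0.117, 0.993, -0.001, 0.0]
ft_force: [-10.5, -3.3, 16.4]
grip_width: 0.0438
grasp_force: 66.6
```

Request:
move_arm([
  [[-0.001,0,-0.003,0,40],[-0.002,0,-0.006,0,40],[-0.003,0,-0.009,0,40],[-0.003,0.001,-0.012,0,40]],
])

```text
clock: 10.75
eef_pos: [0.4964, 0.045, 0.0301]
tool_rot: [0.117, 0.993, -0.001, 0.0]
ft_force: [-14.2, -2.0, 24.3]
grip_width: 0.0439
grasp_force: 74.8
```

Run:
```python
from h import *
snap('scene','s3.png');o=monitor.get_obs()
print(o['eef_pos'],o['grip_width'],o['grasp_force'],o['ft_force'],o['ft_torque'])
t=cv2.imread('pics/s3.png')[130:300,290:440];cv2.imwrite('pics/s3c.png',cv2.resize(t,None,fx=3.5,fy=3.5,interpolation=2))
```

```text
[0.4962506  0.04497143 0.02964025] 0.04420079835690035 74.8360526561737 [-12.7958488   -2.28419014  22.27996152] [-0.57212865  1.90408317 -0.07771277]
```

View pics/s3c.png

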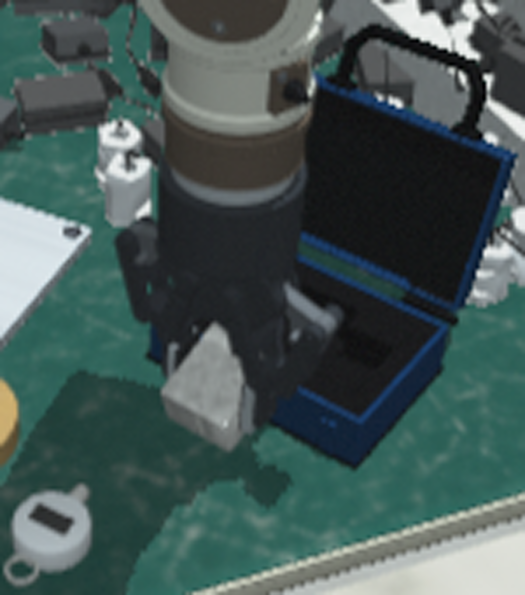

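The block is turning in the pads, about 30° so far with the rear end up. I continue down, then push towards the wall.

Request:
move_arm([
  [[0,0,-0.003,0,40],[0,0,-0.006,0,40],[0,0,-0.008,0,40],[0.001,0,-0.009,0,40],[0.002,0,-0.009,0,40]],
])

```text
clock: 11.42
eef_pos: [0.4953, 0.0452, 0.0202]
tool_rot: [0.117, 0.993, -0.001, -0.003]
ft_force: [-18.9, -1.2, 26.5]
grip_width: 0.044
grasp_force: 84.5
```

Request:
move_arm([
  [[0.001,0,0,0,40],[0.003,-0.001,-0.001,0,40],[0.004,-0.001,-0.001,0,40],[0.005,-0.001,-0.001,0,40]],
])

```text
clock: 11.92
eef_pos: [0.4956, 0.045, 0.0183]
tool_rot: [0.117, 0.993, -0.0, -0.008]
ft_force: [-28.9, 2.6, 32.0]
grip_width: 0.0437
grasp_force: 88.1
```

Request:
move_arm([
  [[0.003,-0.001,0,0,40],[0.006,-0.001,0,0,40],[0.009,-0.002,0,0,40],[0.009,-0.002,0,0,40]],
])

```text
clock: 12.42
eef_pos: [0.4968, 0.0448, 0.0163]
tool_rot: [0.115, 0.993, 0.001, -0.015]
ft_force: [-39.4, 7.4, 33.1]
grip_width: 0.0442
grasp_force: 93.3
```

Run:
```python
from h import *
snap('scene','s4.png');o=monitor.get_obs()
print(o['eef_pos'],o['grip_width'],o['grasp_force'],o['ft_force'],o['ft_torque'])
t=cv2.imread('pics/s4.png')[180:300,310:420];cv2.imwrite('pics/s4c.png',cv2.resize(t,None,fx=5,fy=5,interpolation=2))
```

```text
[0.49678427 0.04478215 0.01628135] 0.04405348848496446 93.3246123790741 [-38.93115358   7.52419323  32.72815701] [1.18720428 6.7523582  0.05243533]
```

View pics/s4c.png

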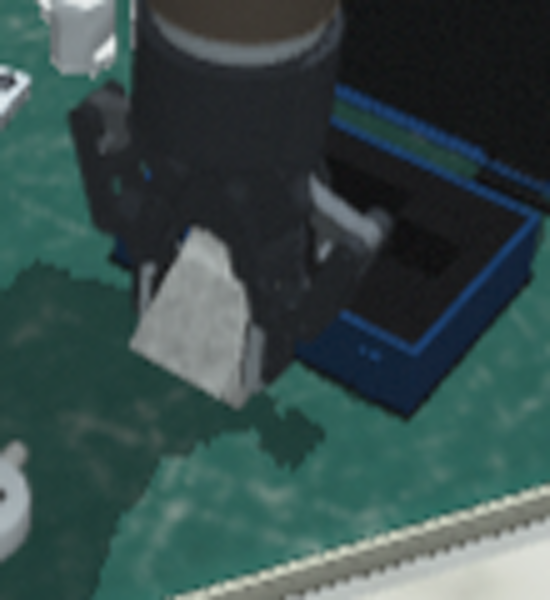

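The block is at about 50–55° and its lower edge is nearly on the bench, so grip friction is now the limit. I'll relax the push, release the block leaning on the rim, and then nudge its foot in with closed fingers.

Request:
move_arm([
  [[-0.005,0.001,0,0,40],[-0.01,0.002,0,0,40],[-0.015,0.003,0,0,40],[-0.015,0.003,0,0,40]],
])

```text
clock: 12.98
eef_pos: [0.4984, 0.0458, 0.017]
tool_rot: [0.117, 0.993, 0.0, 0.0]
ft_force: [-4.5, 1.2, 1.5]
grip_width: 0.0437
grasp_force: 89.1
```

Request:
move_arm([
  [[0,0,0,0,53],[0,0,0,0,56],[0,0,0,0,62],[0,0,0,0,68],[0,0,0,0,68]],
])

```text
clock: 13.6
eef_pos: [0.4985, 0.0454, 0.0163]
tool_rot: [0.117, 0.993, -0.0, 0.0]
ft_force: [0.7, 0.8, -0.3]
grip_width: 0.0579
grasp_force: 0.0
```

Request:
move_arm([
  [[0,0,0.02,0,68],[0,0,0.05,0,68],[0,0,0.09,0,68],[-0.03,0.007,0.12,0,68],[-0.06,0.014,0.13,0,68]],
])

```text
clock: 14.22
eef_pos: [0.4393, 0.0597, 0.1484]
tool_rot: [0.117, 0.993, 0.001, 0.002]
ft_force: [-0.3, 0.1, -0.9]
grip_width: 0.0579
grasp_force: 0.0
```

Run:
```python
from h import *
snap('scene','s5.png');snap('wrist','w5.png');o=monitor.get_obs()
print(o['eef_pos'],o['grip_width'],o['ft_force'],o['clock'])
t=cv2.resize(cv2.imread('pics/s5.png')[150:300,300:440],None,fx=4,fy=4,interpolation=2)
w=cv2.imread('pics/w5.png')[:,:]
w=cv2.resize(w[100:400,200:400][:300],None,fx=1,fy=1)
b=np.zeros((600,760,3),np.uint8);b[:,:560]=t;b[:300,560:]=w;cv2.imwrite('pics/s5c.png',b)
```

```text
[0.43643298 0.05984876 0.14756745] 0.05808047617162952 [ 0.63599907 -0.34654214  0.57516507] 14.325
```

View pics/s5c.png

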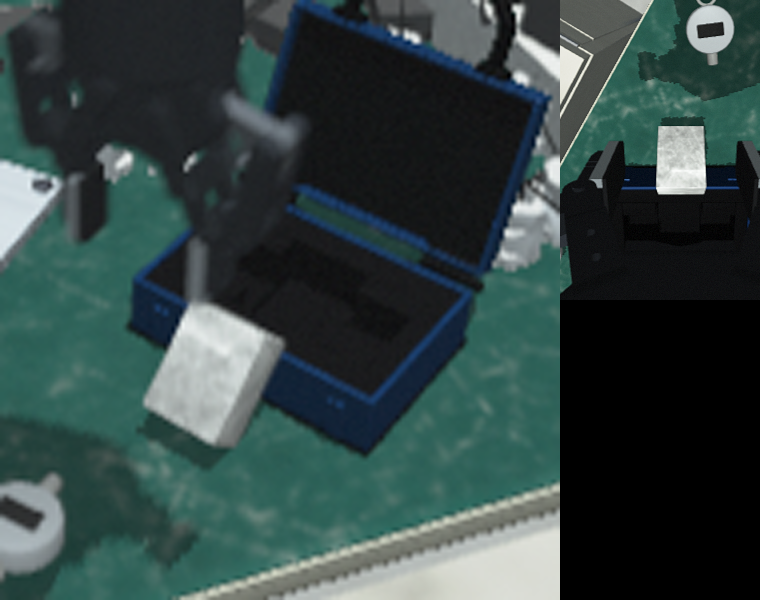

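The block leans stably on the front rim at about 50°, its foot in front of the wall. I descend in front of it with shut fingers and push the foot in.

Request:
move_arm([
  [[0,0,-0.03,0,0],[0,0,-0.07,0,0],[0,0,-0.1,0,0],[0,0,-0.125,0,0],[0,0,-0.138,0,0]],
])

```text
clock: 14.95
eef_pos: [0.4378, 0.0593, 0.0067]
tool_rot: [0.117, 0.993, -0.0, -0.001]
ft_force: [0.7, 0.1, -0.5]
grip_width: 0.0
grasp_force: 0.0
```

Request:
move_arm([
  [[0.006,-0.001,0,0,0],[0.012,-0.003,0,0,0],[0.018,-0.004,0,0,0],[0.022,-0.005,0,0,0],[0.025,-0.006,0,0,0]],
])

```text
clock: 15.58
eef_pos: [0.4627, 0.0537, 0.0085]
tool_rot: [0.117, 0.993, 0.0, -0.001]
ft_force: [-3.9, 1.3, 2.1]
grip_width: -0.0001
grasp_force: 1.7
```

```bash
cat >> h.py <<'E'
def tops(f):  # bright block mask in scene/top picture near the case front
    im=cv2.imread('pics/'+f+'.png').astype(int);m=((im.min(2)>110)&(im.max(2)-im.min(2)<40)).astype(np.uint8)
    n,l,s,c=cv2.connectedComponentsWithStats(m);out=[]
    u,v=proj(f,[.505,.042,.03])
    for i in range(1,n):
        if s[i,4]>60 and np.hypot(c[i][0]-u,c[i][1]-v)<40: out.append((s[i].tolist(),c[i].round(1).tolist()))
    return (round(u),round(v)),out
E
python3 - <<'E'
from h import *
snap('scene','s6.png');snap('wrist','w6.png');o=monitor.get_obs();print(o['eef_pos'],o['ft_force']);print(tops('s5'),tops('s6'))
E
```

```text
[0.46299561 0.05353403 0.00831027] [-1.38236172  0.7597434   1.71765879]
((354, 244), [([336, 225, 34, 36, 751], [352.4, 242.7])]) ((354, 244), [])
```

Contact has begun (about 4 N). Pushing on in small steps.

Request:
move_arm([
  [[0.003,-0.001,0,0,0],[0.006,-0.001,0,0,0],[0.009,-0.002,0,0,0],[0.012,-0.003,0,0,0],[0.012,-0.003,0,0,0]],
])

```text
clock: 16.3
eef_pos: [0.476, 0.0503, 0.0083]
tool_rot: [0.117, 0.993, -0.0, 0.0]
ft_force: [-1.9, 0.5, -2.2]
grip_width: -0.0002
grasp_force: 1.0
```

Request:
move_arm([
  [[-0.01,0.002,0,0,0],[-0.03,0.007,0,0,0],[-0.04,0.01,0.04,0,0],[-0.04,0.01,0.1,0,70],[-0.04,0.01,0.15,0,70]],
])

```text
clock: 16.92
eef_pos: [0.4361, 0.0606, 0.1611]
tool_rot: [0.117, 0.993, 0.0, 0.002]
ft_force: [1.0, 0.2, 0.8]
grip_width: 0.0361
grasp_force: 0.0
```

Run:
```python
from h import *
for n in('scene','wrist','top'):snap(n,n[0]+'7.png')
o=monitor.get_obs();print(o['eef_pos'],o['ft_force']);print(tops('s7'),tops('t7'),tops('w7'))
# if upright: top face at z=.06
```

```text
[0.43846187 0.06091334 0.16199715] [ 0.12541066  0.13201573 -0.72055142]
((354, 244), [([110, 0, 530, 400, 86518], [345.6, 229.2]), ([340, 226, 26, 38, 490], [353.7, 240.3])]) ((367, 219), [([357, 214, 21, 14, 212], [366.5, 221.0])]) ((315, 245), [([294, 238, 48, 31, 1438], [317.4, 253.2])])
```

Run:
```python
from h import *
for f in('t7','w7'):
    im=cv2.imread('pics/'+f+'.png').astype(int);m=((im.min(2)>110)&(im.max(2)-im.min(2)<40)).astype(np.uint8)
    _,l=cv2.connectedComponents(m);u,v=proj(f,[.505,.042,.06]);k=l[int(v)-15:int(v)+16,int(u)-15:int(u)+16];k=np.bincount(k[k>0]).argmax()
    c=max(cv2.findContours((l==k).astype(np.uint8),0,1)[0],key=cv2.contourArea)
    b=cv2.boxPoints(cv2.minAreaRect(c));P=np.array([ray(f,q,.06) for q in b]);print(f,b.round(1).tolist(),P[:,:2].round(4).tolist(),[np.linalg.norm(P[i]-P[i-1]).round(4) for i in range(4)],P.mean(0).round(4))
a=cv2.imread('pics/s7.png')[170:290,290:420];w=cv2.imread('pics/w7.png')[170:320,220:420]
B=np.zeros((600,800,3),np.uint8);B[:480,:520]=cv2.resize(a,None,fx=4,fy=4);B[:210,520:]=cv2.resize(w,(280,210));cv2.imwrite('pics/s7c.png',B)
```

```text
t7 [[356.5, 225.5], [358.79998779296875, 213.8000030517578], [377.5, 217.5], [375.20001220703125, 229.1999969482422]] [[0.4884, 0.07], [0.5169, 0.0636], [0.5071, 0.0186], [0.4787, 0.025]] [np.float64(0.046), np.float64(0.0292), np.float64(0.0461), np.float64(0.0291)] [0.4978 0.0443 0.06  ]
w7 [[294.0, 238.0], [341.0, 238.0], [341.0, 268.0], [294.0, 268.0]] [[0.4782, 0.0289], [0.4885, 0.0714], [0.5198, 0.0647], [0.5091, 0.0206]] [np.float64(0.032), np.float64(0.0438), np.float64(0.032), np.float64(0.0454)] [0.4989 0.0464 0.06  ]
```

View pics/s7c.png

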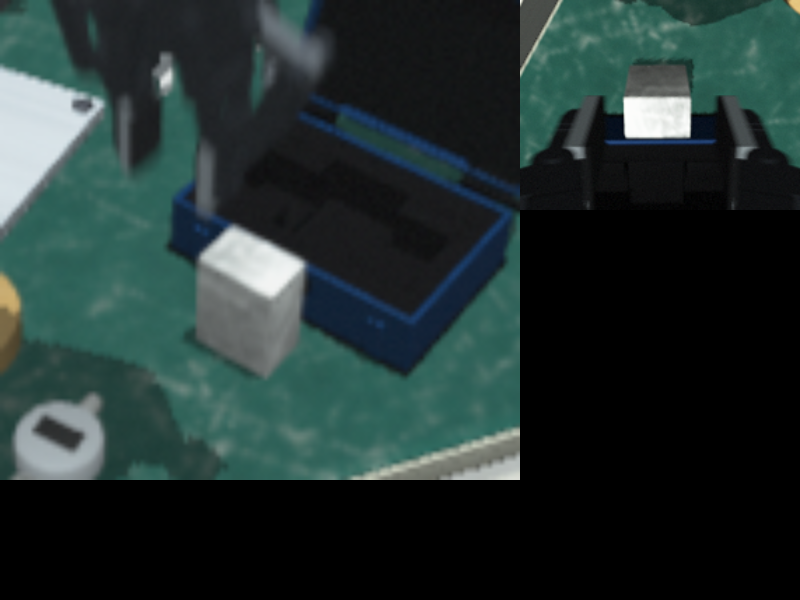

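The block now stands upright in front of the case. Its top face measures 46 x 29 mm at z = 0.06, and its centre is near (0.498, 0.045). Next is the grasp.

Request:
move_arm([
  [[0.03,-0.008,0,0,80],[0.061,-0.0155,0,0,80],[0.061,-0.0155,-0.03,0,80],[0.061,-0.0155,-0.07,0,80],[0.061,-0.0155,-0.11,0,80]],
])

```text
clock: 17.7
eef_pos: [0.4957, 0.0448, 0.0461]
tool_rot: [0.117, 0.993, -0.0, -0.0]
ft_force: [0.4, -0.2, -0.4]
grip_width: 0.0683
grasp_force: 0.0
```

Request:
move_arm([
  [[0,0,-0.02,0,80],[0,0,-0.03,0,80],[0,0,-0.03,0,40],[0,0,-0.03,0,40],[0,0,-0.03,0,40]],
])

```text
clock: 18.32
eef_pos: [0.4968, 0.045, 0.0188]
tool_rot: [0.117, 0.993, 0.0, 0.001]
ft_force: [0.7, 0.0, -2.7]
grip_width: 0.0444
grasp_force: 61.5
```

Request:
move_arm([
  [[0,0,0,0,40],[0,0,0,0,40],[0,0,0.005,0,40],[0,0,0.02,0,40],[0,0,0.05,0,40]],
])

```text
clock: 18.95
eef_pos: [0.4954, 0.0449, 0.0686]
tool_rot: [0.117, 0.993, -0.0, -0.001]
ft_force: [1.2, -0.4, -2.3]
grip_width: 0.0443
grasp_force: 61.6
```

Request:
move_arm([
  [[0.005,0.02,0.02,0,40],[0.022,0.07,0.02,0,40],[0.04,0.12,0.02,0,40],[0.057,0.17,0.02,0,40],[0.0715,0.2145,0.02,0,40]],
])

```text
clock: 19.58
eef_pos: [0.5687, 0.2615, 0.0896]
tool_rot: [0.117, 0.993, 0.0, 0.001]
ft_force: [0.3, -0.5, -3.0]
grip_width: 0.0444
grasp_force: 62.0
```

Request:
move_arm([
  [[0,0,-0.02,0,40],[0,0,-0.04,0,40],[0,0,-0.05,0,40],[0,0,-0.055,0,40],[0,0,-0.057,0,40]],
])

```text
clock: 20.2
eef_pos: [0.5683, 0.2594, 0.0319]
tool_rot: [0.117, 0.993, 0.0, 0.0]
ft_force: [0.2, -0.2, -1.4]
grip_width: 0.0445
grasp_force: 62.4
```

Request:
move_arm([
  [[0,0,-0.001,0,40],[0,0,-0.001,0,40]],
])

```text
clock: 20.45
eef_pos: [0.5683, 0.2595, 0.0309]
tool_rot: [0.117, 0.993, 0.0, 0.0]
ft_force: [-0.7, 0.4, -3.6]
grip_width: 0.0439
grasp_force: 62.4
```

Request:
move_arm([
  [[0,0,-0.001,0,40],[0,0,-0.0015,0,40],[0,0,-0.0015,0,40]],
])

```text
clock: 20.82
eef_pos: [0.5684, 0.2596, 0.0305]
tool_rot: [0.117, 0.993, 0.0, 0.001]
ft_force: [-2.5, -0.1, 5.6]
grip_width: 0.0448
grasp_force: 63.2
```

Seated on the plate (contact force 5.6 N up). Releasing slowly and backing off.

Request:
move_arm([
  [[0,0,0,0,54],[0,0,0,0,60],[0,0,0,0,75],[0,0,0,0,80],[0,0,0,0,80]],
])

```text
clock: 21.45
eef_pos: [0.5679, 0.2595, 0.0287]
tool_rot: [0.117, 0.993, -0.0, -0.0]
ft_force: [0.2, -0.8, 0.2]
grip_width: 0.0683
grasp_force: 0.0
```

Request:
move_arm([
  [[0,0,0.02,0,80],[0,0,0.06,0,80],[0,0,0.12,0,80],[-0.05,0,0.15,0,80],[-0.1,0,0.15,0,80]],
])

```text
clock: 22.08
eef_pos: [0.4692, 0.2606, 0.1822]
tool_rot: [0.117, 0.993, 0.002, 0.003]
ft_force: [-0.4, 0.8, 0.0]
grip_width: 0.0685
grasp_force: 0.0
```

Run:
```python
from h import *
for n in('wrist','top'):snap(n,n[0]+'8.png')
o=monitor.get_obs();print(o['eef_pos'],o['ft_force'],o['clock'])
for f in('t8','w8'):
    im=cv2.imread('pics/'+f+'.png').astype(int);print(f,proj(f,[.568,.26,.072]))
    H=[.568,.26]
    # expected corners of upright top face against plate: hull of edges found by contrast
    u,v=proj(f,[.568,.26,.072]).astype(int)
    print(im[v-22:v+23:4,u-26:u+27:4].mean(2).astype(int))
# lid check: handle at 1.92 rad, bar darkness vs start
a=cv2.imread('pics/t7.png').astype(int);b=cv2.imread('pics/t8.png').astype(int)
hx=.056+(-.148*np.cos(1.92)+.008*np.sin(1.92));hz=.039+.148*np.sin(1.92)+.008*np.cos(1.92)
X=[.5775+hx*.973,.0255-hx*.232,hz];u,v=proj('t8',X);print('lid',u,v,b[int(v)-6:int(v)+7,int(u)].mean(1).astype(int))
```

```text
[0.46224025 0.25836265 0.17866499] [ 0.48261432 -0.22876463 -0.98350466] 22.175
t8 [277.80328482 193.75092397]
[[ 57  51 223 233 228 162 174  92  60  65  63  32  47  54]
 [ 51  49 131  37 216 218 219 217 220 221 221 222 223  75]
 [ 52  50 222 217 218 219 218 220 220 220 220 221 221 227]
 [ 55  50 223 218 218 218 219 219 220 220 222 221 222 223]
 [ 56  53 225 220 220 190 192 220 224 224 224 223 224 224]
 [ 54  59 222 221 221 212 197 211 224 229 215 223 224 224]
 [ 72  47 223 222 222 162 174 208 225 208 210 223 223 224]
 [ 85  54 221 218 221  77  74 215 227 116 229 223 223 223]
 [ 21  49 221 220 221 223 227 159 129  72 225 223 224 224]
 [ 76  54 222 222 223 223 224 223 223 223 224 223 223 223]
 [ 69  49 222 222 222 223 224 224 224 224 223 224 224 223]
 [ 42  45  34 226 221 221 222 222 223 224 224 223 226 182]]
w8 [340.96453273 284.99092568]
[[243 182  82  90  82  91  89  88  92  89  94  94 233 241]
 [242 225 170 172 163 161 163 148 159 171 152 146 173 238]
 [243 241 221 220 214 203 198 185 185 189 172 179 174 239]
 [241 243 240 240 235 223 224 212 213 215 197 210 206 237]
 [239 244 249 249 245 238 239 234 235 231 211 229 225 238]
 [239 242 249 249 245 241 237 230 232 231 221 236 231 237]
 [237 238 250 247 249 244 243 239 231 234 229 240 231 237]
 [238 238 249 248 249 244 244 242 229 237 231 234 237 237]
 [237 233 244 245 244 243 242 243 231 230 213 215 226 199]
 [238 238 240 232 228 230 229 215 188 197 174 147 140 150]
 [223 199 193 190 181 156 147 146 133  89  72  73  77  89]
 [147 153 133  96  78  69  71  74  72  71  70  72  74  94]]
lid 390.2099810468712 131.45901878621663 [53 53 51 52 35  2 53  1  0 46 73 74 54]
```

Both views agree: the block's top face appears where an upright block at the plate's centre should show, and the lid handle's dark bar is at its fully open position. Handing in.

```bash
python3 -c "
from workcell import job
print(job.job_done())"
```

```text
the job is handed in; nothing more can be done
None
```

The job is handed in at about 22 s: the case lid stands open by itself and the gauge block stands on end near the middle of the setting plate, released and clear of the robot; the hand-in returned no verdict.

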